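Snap the microtube plate onto the four posts of the orbital shaker

ROBOT

A 6-joint arm with a two-finger parallel gripper is mounted at the origin on the work surface; the furniture and walls round the work are solid. World frame = base frame: x ahead of the robot, y to its left, z up, the work surface at z = 0. Lengths are in m, angles in rad, forces in N, time in s.
With the tool pointing down it reaches from about 0.325 to 0.9 m from the base axis. Payload 6.1 kg.
Tool frame: the origin (TCP) lies between the finger pads; the fingertips stand 14 mm ahead of it and the grasp point (between the pads) lies 5 mm behind it; z points along the fingers, y is the direction in which the jaws open and shut (so a half turn about z gives the same grasp; the last joint's range is limited). The gripper opens to 87 mm and grips with 3 to 60 N. Pads are 19 mm wide; open, the fingers measure 117 mm over their backs; the gripper's body (75 mm by 190 mm) begins 51 mm behind the grasp point.
Start: joints at [-1.362, 0.22, 1.526, -0, 1.395, -0.126], TCP at [0.205, -0.59, 0.237] pointing down, gripper open.
Joint ranges: [-2.98, 2.98], [-0.91, 2.08], [0.09, 2.57], [-1.24, 4.39], [0.2, 2.65], [-2.68, 2.68]. Speed limits (rad/s): [2.57, 2.57, 3.01, 3.14, 3.14, 3.14].

INTERFACE

Orientations are given as a unit quaternion [x, y, z, w].
In Python, from rig import * gives the robot as it stands. The module is installed in compiled form; this text tells all that it offers.
- The arm moves only by the tool send_rows, never from a script. Its argument "deltas" is a list of rows, each a list of 3 entries, a list of its own where there are three numbers: the opening, from 0 (shut) to 1 (fully open), then the shift along the tool's x, y, z in cm, then the turn about the tool's z in degrees. In form: [[grip, [dx, dy, dz], yaw], ...]. A call has 1 to 10 rows; each row shifts and turns the commanded pose from where the row before left it, along the tool's axes as they then stand; what a row does not reach is not made up. A row lasts 1/8 s, in which the tool goes at most 62.5 mm and 10.7 degrees, less where a joint would pass 70% of its speed; a pose out of reach is approached as far as the arm can. A call is refused whole if a number of a shift passes 6.25 or a number of a turn 10.7, either way. A call with a gripper value outside its range is refused whole. The fingers move at their own pace and stop on an object; "force" is the grip in N (left out, the last holds). Time passes only in rows, so rows that do not move let the fingers close. It gives the time, the measured TCP pose, the force and the opening at its end, in the units of the state.
- get_state(): the state, without advancing time (a new reading comes with each control period).
- camera(name): name is "side" or "top" or "wrist"; returns a dict with "color" (420x560x3 uint8, red, green, blue), "vfov" (degrees; the focal length in pixels is half the picture's height over the tangent of half this angle, whatever the lens; pixels are square), "cx", "cy" (the principal point, pixels), "T" (4x4, takes a point from camera to world coordinates); the wrist camera has in their place "tool_from_camera" (4x4, takes a point from camera to tool coordinates, whose origin is the TCP and whose axes are the flange's). Camera axes: x right, y up, looking along -z (the intrinsics and any distortion apply to the point x, -y, -z); pixel columns grow to the right and rows downward; lengths in m; the calibration is good to about 2 mm. The wrist camera is an equidistant fisheye: a pixel r from the principal point sees the ray r / f radians off the axis. A picture is of the moment at which its call begins: read the wrist's pose just before it. There is no depth.
- job_done(): hands the job in, once; it reports no verdict.
The state is a dict: "time": time; "joint_positions": joint angles; "qd": joint speeds; "joint_torque": joint torques, N m; "tcp_pos": TCP position; "eef_rot": TCP orientation; "force": force on the tool from outside, world axes, zero at the start; "ft_torque": the same for the moment, N m; "finger_gap": opening from 0.0 (shut) to 1.0 (fully open).
Only numpy, scipy, OpenCV 4.12 (cv2) and the standard library are available. Lean on these libraries where they do the work, as an engineer would, in place of code of your own. Each camera call takes 0.05 s, during which the arm holds its last target.

TASK

Fit the blue tube plate onto the orbital shaker: pick it up, feel for the four white snap posts on the shaker's deck until all four corner holes drop over them (either way round, flanges up), then press it down evenly until every post has clicked through and the plate lies flat on all four shoulders. Do not force it: the posts break if it is pushed hard or crooked. Let go of it and leave the bottle and the timer where they stand.

Things in the scene. Friction and masses are not known exactly. Their poses are not given: they have to be found in the camera images.
- tube_plate: blue plastic tube plate, 66 (x) by 132 (y) mm, 5 mm thick, 0.12 kg, lying flat on the bench. Origin: centre of the underside, z up. Four 12 mm round holes at its corners (x +-17, y +-48 mm) take the posts; the eight 11 mm holes nearer the middle (x +-13, y +-10 and +-30 mm) are for tubes and fit no post. Symmetrical: it fits either way round
- plate_grip (a point): middle of the plate, 10 mm above its underside. Along both long edges (x = -33 and +33 mm) a 3 mm thick flange stands up, to 16.5 mm above the underside: grip across these two flanges, 66 mm apart. The posts' heads will stand 16 mm above the plate's underside once it is home; room to press on the plate with closed fingers: inside y = +-38 mm
- hole0 (a point): centre, on the underside, of the tube plate's 12 mm corner hole at -17, -48 mm in the plate's own x, y. When this corner is home the point lies 72 mm above the bench (on the post's shoulder)
- hole1 (a point): centre, on the underside, of the tube plate's 12 mm corner hole at -17, +48 mm in the plate's own x, y. When this corner is home the point lies 72 mm above the bench (on the post's shoulder)
- hole2 (a point): centre, on the underside, of the tube plate's 12 mm corner hole at +17, -48 mm in the plate's own x, y. When this corner is home the point lies 72 mm above the bench (on the post's shoulder)
- hole3 (a point): centre, on the underside, of the tube plate's 12 mm corner hole at +17, +48 mm in the plate's own x, y. When this corner is home the point lies 72 mm above the bench (on the post's shoulder)
- shaker: orbital shaker: heavy fixed light-grey housing, 160 (x) by 190 (y) by 47 mm, sloping control panel on its front (-x) side. Origin on the bench under the housing's centre, x and y along its sides, z up. Above it stands a dark grey deck, 112 by 152 mm, its top 62 mm above the bench, with four white snap posts at x = +-17, y = +-48 mm from the deck's centre
- deck_mid (a point): point over the housing's centre, 62 mm above the bench (the deck's height). The deck is NOT centred here: it stopped somewhere on its travel, up to 8 mm off along the housing's x and also up to 8 mm off along its y, not turned. This offset is not measured and differs each time. The drive is stiff: side forces under 40 N do not shift the deck
- shoulder_mid (a point): point over the housing's centre, 72 mm above the bench: height of the posts' shoulders (17 mm across), on which the plate must lie. Above its shoulder each post has a stem 6 mm wide in x and, on its +y and -y sides, two sprung barbs 4 mm wide: 15 mm over both at their widest, 79 mm above the bench, tapering up to the tip
- tip_mid (a point): point over the housing's centre, 88 mm above the bench: height of the posts' blunt tips (6 mm square). The plate's underside stops at 88 mm while its holes miss the tips; holes enter when within about 2 mm of true, and the plate then drops to 82 to 84 mm, onto the barbs. Pushing it home to 72 mm takes 12 to 22 N in the middle or 8 to 14 N at each end in turn; over 35 N between plate and shaker breaks a post
- bottle: reagent bottle with a blue cap, 54 mm across, 100 mm tall, standing upright, bystander; origin under its centre
- timer: white bench timer with three keys, 62 by 66 by 20 mm, bystander; origin under its centre

How it is judged:
On the way, in this order (a step that is already met when the one before it is completed fails the run):
1. the tube plate is held above the shaker's posts (horizontal distance between tube_plate and shaker below 0.03 m and z of tube_plate in the frame of shaker above 0.084 m), for 0.1 s.
2. all four corners of the plate have clicked down onto the shoulders (z of hole0 in the frame of shaker between 0.07 and 0.0731 m and z of hole1 in the frame of shaker between 0.07 and 0.0731 m and z of hole2 in the frame of shaker between 0.07 and 0.0731 m and z of hole3 in the frame of shaker between 0.07 and 0.0731 m and horizontal distance between tube_plate and shaker below 0.016 m and angle between the y axis of tube_plate and the y axis of shaker, either way round below 0.12 rad), for 0.2 s.
At the end, for the whole second after the job is handed in: the underside of the plate at each of the four corner holes is within about 1 mm of the shoulders' height (70.0 to 73.1 mm above the bench), the plate's centre is within 16 mm of the housing's and its long axis within 0.12 rad of the housing's, and the plate is at rest (all of step 2 and linear speed of tube_plate below 0.01 m/s); the robot touches nothing.
It fails at once if the plate is pushed against the shaker with more than 35 N (contact force between tube_plate and shaker above 35 N).
It fails at once if the plate is tilted more than 0.17 rad (forced on crooked, or dropped) (angle between tube_plate's own z axis and vertical above 0.17 rad).
It fails at once if the bottle is shifted by more than 25 mm (distance of bottle from where it was at the start of the episode above 0.025 m).
It fails at once if the timer is shifted by more than 25 mm (distance of timer from where it was at the start of the episode above 0.025 m).
It also fails if it takes over 72 s, if anything falls off the work surface, if the arm or the gripper's body presses on something with over 40 N, if the wrist force passes 120 N, or if a joint passes its speed limit or range.

## Working session

There is one attempt and no reset: what is moved stays moved. The work goes in short steps, Python scripts to look and compute and a tool call to move; the robot and the scene stay as the last step left them, time stands still between calls to the robot, and variables do not carry over. Pictures are saved under pics/ and viewed, and the job is handed in when it is done.

Besides the shell and the picture viewer there is one more tool, called after "Call:" as name(argument=value, ...) on one line, values as JSON. send_rows: Moves the arm, as the interface text tells. Its arguments: {"type":"object","properties":{"deltas":{"type":"array","items":{"type":"array"}},"force":{"type":"number"}},"required":["deltas"]}

```bash
mkdir -p pics; cat > h.py <<'E'
from rig import *
import numpy as np, cv2
from scipy.spatial.transform import Rotation as R
def pic(n,f):
    s=get_state(); c=camera(n); cv2.imwrite('pics/'+f,c['color'][:,:,::-1]); return s,c
E
python3 - <<'E'
from h import *
np.set_printoptions(precision=4,suppress=True)
import pickle
for n in ['side','top','wrist']:
    s,c=pic(n,n+'0.png'); pickle.dump((s,c),open(n+'0.pkl','wb'))
    print(n,{k:v for k,v in c.items() if k!='color'})
print(s)
E
```

```text
side {'vfov': 43.58473029645658, 'cx': 288.98961696748034, 'cy': 206.60846315239567, 'T': array([[ 0.9957,  0.054 , -0.075 ,  0.4098],
       [-0.0891,  0.3461, -0.9339, -1.0453],
       [-0.0245,  0.9366,  0.3495,  0.4539],
       [ 0.    ,  0.    ,  0.    ,  1.    ]])}
top {'vfov': 54.81702236370146, 'cx': 279.4205417681594, 'cy': 214.00553302396423, 'T': array([[-0.0189,  0.9959, -0.0884,  0.3951],
       [-0.9992, -0.0157,  0.0359, -0.0804],
       [ 0.0344,  0.089 ,  0.9954,  0.9315],
       [ 0.    ,  0.    ,  0.    ,  1.    ]])}
wrist {'vfov': 65.70646984690485, 'cx': 279.99352412991175, 'cy': 211.5562288717833, 'tool_from_camera': array([[ 0.001 ,  0.9689,  0.2474,  0.067 ],
       [ 1.    , -0.001 ,  0.0002, -0.0006],
       [ 0.0004,  0.2474, -0.9689, -0.1478],
       [ 0.    ,  0.    ,  0.    ,  1.    ]])}
{'time': 0.1, 'joint_positions': array([-1.3621,  0.2212,  1.5275,  0.    ,  1.3947, -0.1261]), 'qd': array([-0.    , -0.002 , -0.0042,  0.0014, -0.0009,  0.0003]), 'joint_torque': array([  0.0012, -49.5948, -38.8518,   0.0704,   0.0516,  -0.    ]), 'tcp_pos': array([ 0.2052, -0.5898,  0.2355]), 'eef_rot': array([ 0.986 ,  0.1666, -0.    , -0.0009]), 'force': array([-0.4842,  0.2865, -0.5594]), 'ft_torque': array([ 0.1122,  0.0742, -0.0457]), 'finger_gap': 0.9968848373722122}
```

View pics/top0.png

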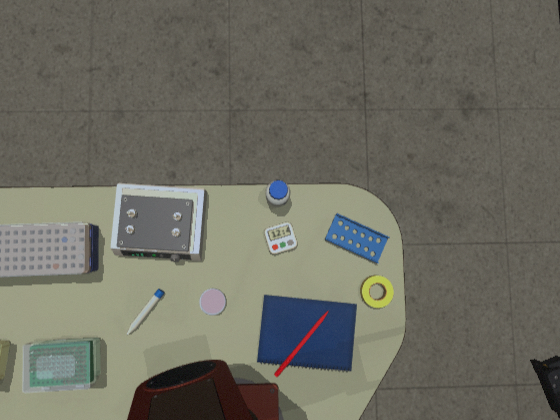

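View pics/side0.png

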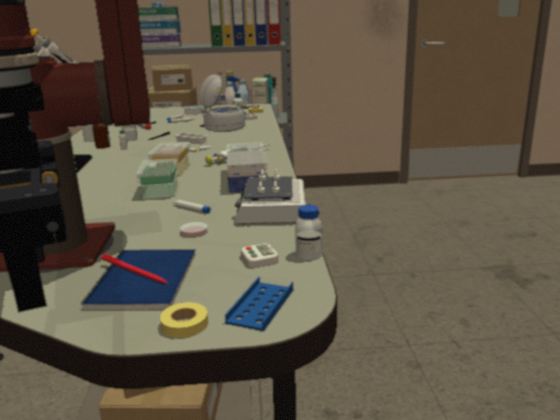

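View pics/wrist0.png

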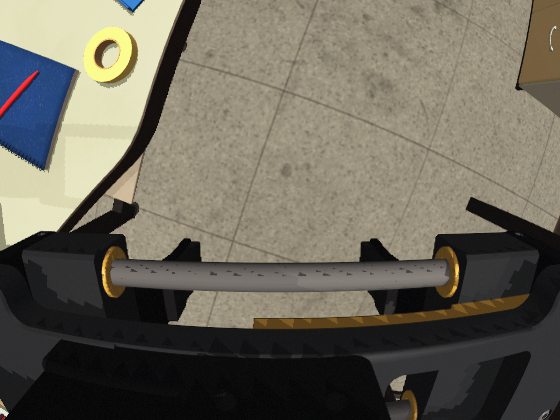

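The top view shows the plate near (357,239), the shaker near (158,222), the bottle at (278,193) and the timer at (281,239). I'll enlarge the crops to pick points.

```bash
python3 - <<'E'
import cv2
i=cv2.imread('pics/top0.png')
a=cv2.resize(i[205:272,315:400],None,fx=8,fy=8,interpolation=cv2.INTER_CUBIC)
b=cv2.resize(i[175:270,105:212],None,fx=6,fy=6,interpolation=cv2.INTER_CUBIC)
cv2.imwrite('pics/a.png',a);cv2.imwrite('pics/b.png',b)
E
```

```text
(no output)
```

View pics/a.png

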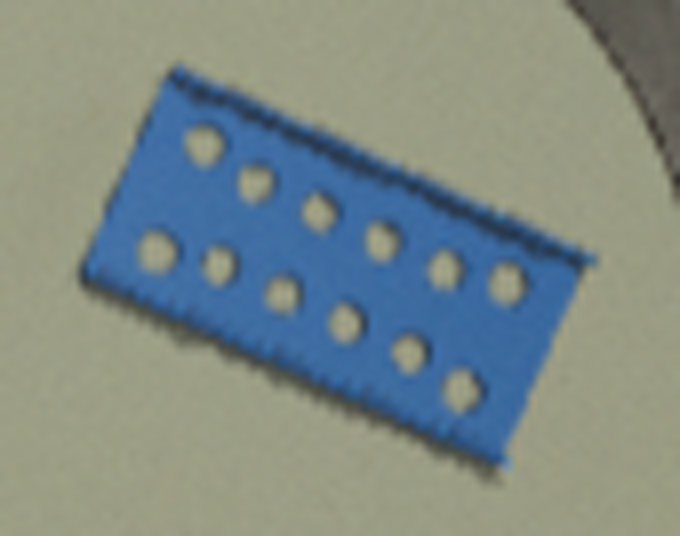

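View pics/b.png

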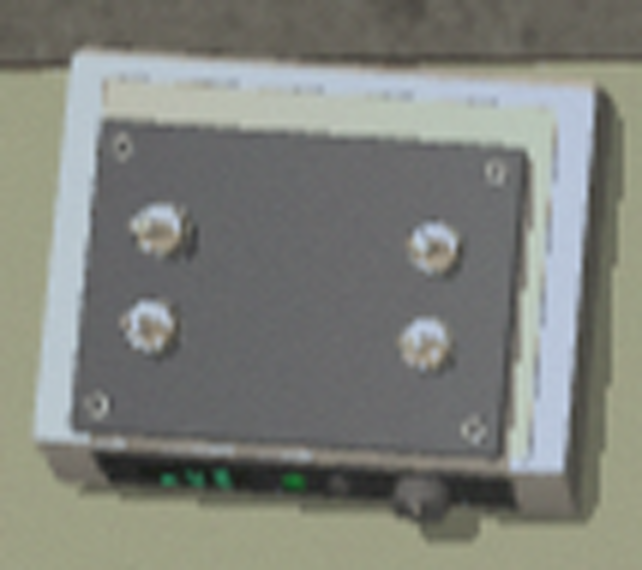

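```bash
cat >> h.py <<'E'
def ray(c,uv,z,T=None):
    h=c['color'].shape[0]; f=h/2/np.tan(np.radians(c['vfov'])/2)
    uv=np.atleast_2d(uv).astype(float)
    T=c['T']
    d=np.c_[(uv[:,0]-c['cx'])/f,-(uv[:,1]-c['cy'])/f,-np.ones(len(uv))]@T[:3,:3].T
    o=T[:3,3]; return o+d*((z-o[2])/d[:,2])[:,None]
def wray(s,c,uv,z):
    h=c['color'].shape[0]; f=h/2/np.tan(np.radians(c['vfov'])/2)
    uv=np.atleast_2d(uv).astype(float)
    a=np.c_[uv[:,0]-c['cx'],uv[:,1]-c['cy']]; r=np.linalg.norm(a,axis=1)+1e-9; th=r/f
    d=np.c_[a[:,0]/r*np.sin(th),-a[:,1]/r*np.sin(th),-np.cos(th)]
    Tt=np.eye(4); Tt[:3,:3]=R.from_quat(s['eef_rot']).as_matrix(); Tt[:3,3]=s['tcp_pos']
    T=Tt@c['tool_from_camera']; d=d@T[:3,:3].T; o=T[:3,3]
    return o+d*((z-o[2])/d[:,2])[:,None]
E
python3 - <<'E'
from h import *
import pickle
np.set_printoptions(precision=4,suppress=True)
s,c=pickle.load(open('top0.pkl','rb'))
f=lambda p,k,o:(np.array(p)+.5)/k-.5+o
H=ray(c,f([(205,146),(508,284),(157,252),(462,391)],8,[315,205]),.0025)
print(H,H.mean(0)); d=H[0]-H[1]+H[2]-H[3]; print('plate long dir',np.degrees(np.arctan2(d[1],d[0])),np.linalg.norm(H[0]-H[1]),np.linalg.norm(H[0]-H[2]))
P=ray(c,f([(160,230),(434,247),(150,326),(427,343)],6,[105,175]),.076)
print(P,P.mean(0)); d=P[0]-P[1]+P[2]-P[3]; print(np.degrees(np.arctan2(d[1],d[0])),np.linalg.norm(P[0]-P[1]),np.linalg.norm(P[0]-P[2]))
D=ray(c,f([(102,122),(525,150),(505,458),(72,430)],6,[105,175]),.062)
print(D,D.mean(0));d=D[0]-D[1]-D[2]+D[3]; print(np.degrees(np.arctan2(d[1],d[0])))
for n,p,z in [('bottle',(278,187),.1),('timer',(281,239),.02)]: print(n,ray(c,p,z))
Rm=R.from_quat(s['eef_rot']).as_matrix(); print(Rm, s['tcp_pos'])
E
```

```text
[[ 0.4549 -0.2541  0.0025]
 [ 0.4135 -0.3408  0.0025]
 [ 0.4246 -0.2392  0.0025]
 [ 0.383  -0.3262  0.0025]] [ 0.419  -0.2901  0.0025]
plate long dir 64.48947933961854 0.09608090776550554 0.03380241351291905
[[0.4782 0.1994 0.076 ]
 [0.4708 0.1044 0.076 ]
 [0.4447 0.2024 0.076 ]
 [0.4371 0.1067 0.076 ]] [0.4577 0.1532 0.076 ]
85.485000398489 0.09524785801832386 0.03364666259968037
[[0.5186 0.2249 0.062 ]
 [0.5063 0.0753 0.062 ]
 [0.3967 0.0823 0.062 ]
 [0.4093 0.2336 0.062 ]] [0.4577 0.154  0.062 ]
85.26875637130408
bottle [[ 0.5252 -0.1085  0.1   ]]
timer [[ 0.4195 -0.1158  0.02  ]]
[[ 0.9445  0.3286 -0.0004]
 [ 0.3286 -0.9445  0.0018]
 [ 0.0003 -0.0019 -1.    ]] [ 0.2053 -0.5897  0.2355]
```

Call:
send_rows(deltas=[[1,[4.3,-3.04,0],0],[1,[4.3,-3.04,0],0],[1,[4.3,-3.04,0],0],[1,[4.3,-3.04,0],0],[1,[4.3,-3.04,0],0],[1,[4.3,-3.04,0],0],[1,[4.3,-3.04,0],0],[1,[0,0,0],-10.6],[1,[0,0,0],-10.6],[1,[0,0,0],-10.6]], force=30)

```text
time: 1.4
tcp_pos: [0.4197, -0.2899, 0.2363]
eef_rot: [0.901, 0.433, -0.0, -0.0]
force: [0.5, 0.0, -0.3]
finger_gap: 1.001
```

Call:
send_rows(deltas=[[1,[0,0,1],-10.6],[1,[0,0,0],-2.9],[1,[0,0,0],0],[1,[0,0,0],0]])

```text
time: 1.9
tcp_pos: [0.4197, -0.2904, 0.2265]
eef_rot: [0.846, 0.533, 0.0, -0.0]
force: [0.9, 1.6, 0.3]
finger_gap: 0.999
```

```bash
python3 - <<'E'
from h import *
import pickle
np.set_printoptions(precision=4,suppress=True)
s,c=pic('wrist','w1.png'); pickle.dump((s,c),open('w1.pkl','wb'))
print(s['tcp_pos'],R.from_quat(s['eef_rot']).as_matrix(),s['force'],s['time'])
E
```

```text
[ 0.4197 -0.2904  0.2265] [[ 0.4318  0.902   0.    ]
 [ 0.902  -0.4318  0.    ]
 [ 0.     -0.     -1.    ]] [0.867  1.5814 0.2911] 1.9
```

View pics/w1.png

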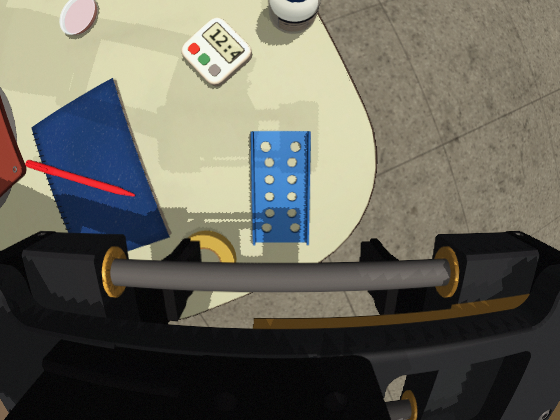

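The plate is square in the view, with its corner holes at about (266,147), (295,147), (267,228) and (294,228). I'll check its position from this view.

```bash
python3 - <<'E'
from h import *
import pickle
np.set_printoptions(precision=4,suppress=True)
s,c=pickle.load(open('w1.pkl','rb'))
H=wray(s,c,[(266,147),(295,147),(267,228),(294,228)],.0025); m=H.mean(0)
Rm=R.from_quat(s['eef_rot']).as_matrix()
print(H,m,(m-s['tcp_pos'])@Rm,np.linalg.norm(H[0]-H[2]),np.linalg.norm(H[0]-H[1]))
cv2.imwrite('pics/w1z.png',cv2.resize(c['color'][120:255,230:330,::-1],None,fx=4,fy=4,interpolation=2))
E
```

```text
[[ 0.4257 -0.2394  0.0025]
 [ 0.4555 -0.2536  0.0025]
 [ 0.3846 -0.3263  0.0025]
 [ 0.4137 -0.3402  0.0025]] [ 0.4199 -0.2899  0.0025] [ 0.0005 -0.0001  0.224 ] 0.09614693477345257 0.033010995040193426
```

View pics/w1z.png

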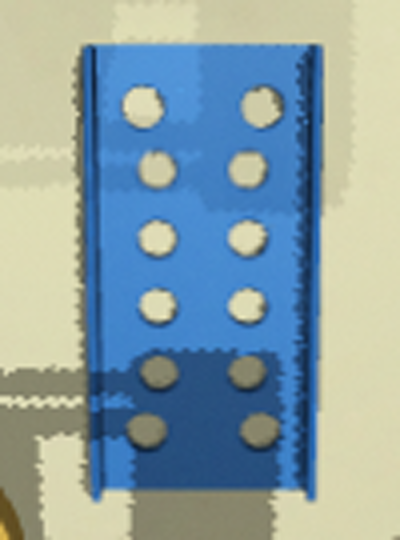

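Call:
send_rows(deltas=[[1,[0,0,5],0],[1,[0,0,5],0],[1,[0,0,5],0],[1,[0,0,3],0],[1,[0,0,1.5],0],[1,[0,0,0.8],0],[1,[0,0,0.6],0],[1,[0,0,0],0]])

```text
time: 2.95
tcp_pos: [0.4201, -0.2908, 0.0181]
eef_rot: [0.846, 0.533, 0.0, 0.0]
force: [0.1, 0.8, 0.1]
finger_gap: 0.999
```

Call:
send_rows(deltas=[[1,[0,0,0.12],0],[0.7,[0,0,0],0],[0.7,[0,0,0],0],[0.7,[0,0,0],0],[0.7,[0,0,0],0],[0.7,[0,0,0],0]], force=25)

```text
time: 3.7
tcp_pos: [0.4198, -0.2905, 0.0165]
eef_rot: [0.846, 0.534, 0.0, 0.0]
force: [-0.4, 0.2, 1.3]
finger_gap: 0.754
```

Call:
send_rows(deltas=[[0.6,[0,0,0],0],[0.6,[0,0,0],0],[0.6,[0,0,-0.5],0],[0.6,[0,0,-2],0],[0.6,[0,0,0],0],[0.6,[0,0,0],0]])

```text
time: 4.45
tcp_pos: [0.4195, -0.2902, 0.0409]
eef_rot: [0.846, 0.533, -0.0, -0.0]
force: [-0.2, -0.1, -1.2]
finger_gap: 0.757
```

```bash
python3 - <<'E'
from h import *
import pickle
np.set_printoptions(precision=4,suppress=True)
s,c=pic('wrist','w2.png'); pickle.dump((s,c),open('w2.pkl','wb'))
print(s)
E
```

```text
{'time': 4.45, 'joint_positions': array([-0.7599,  0.1865,  1.969 , -0.    ,  0.9865, -0.3146]), 'qd': array([-0.0004,  0.0102,  0.0054,  0.    ,  0.0019, -0.0001]), 'joint_torque': array([ -0.0113, -41.4695, -32.2904,   0.0532,   0.0179,   0.0007]), 'tcp_pos': array([ 0.4195, -0.2902,  0.0409]), 'eef_rot': array([ 0.8458,  0.5335, -0.0001, -0.0002]), 'force': array([-0.2382, -0.0527, -1.1725]), 'ft_torque': array([-0.0174, -0.0609, -0.0061]), 'finger_gap': 0.7574735179935873}
```

View pics/w2.png

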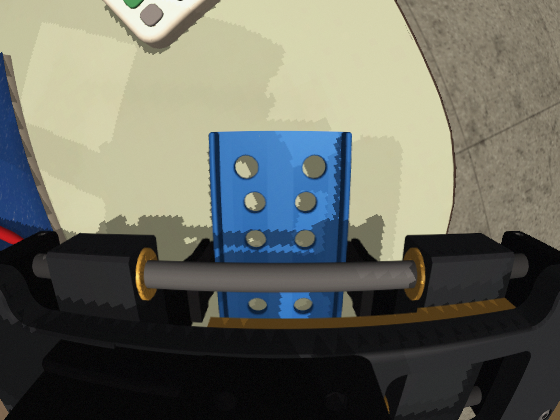

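```bash
python3 - <<'E'
from h import *
import pickle
np.set_printoptions(precision=4,suppress=True)
s,c=pickle.load(open('w2.pkl','rb'))
Rm=R.from_quat(s['eef_rot']).as_matrix()
def m(uv,dz): return (wray(s,c,uv,s['tcp_pos'][2]+dz)-s['tcp_pos'])@Rm
print(m([(246,166.5),(314,166.5),(255,202),(306,202),(256,239),(305,239)],-.0115))
print(m([(209,132),(351,132)],0))
g=c['color'][120:320,200:360,::-1]
cv2.imwrite('pics/w2z.png',cv2.resize(g,None,fx=3,fy=3,interpolation=2))
E
```

```text
[[ 0.0498 -0.0173  0.0115]
 [ 0.0498  0.0162  0.0115]
 [ 0.0318 -0.0131  0.0115]
 [ 0.0318  0.0126  0.0115]
 [ 0.0122 -0.0129  0.0115]
 [ 0.0122  0.0125  0.0115]]
[[ 0.0673 -0.033   0.    ]
 [ 0.0674  0.0319 -0.    ]]
```

View pics/w2z.png

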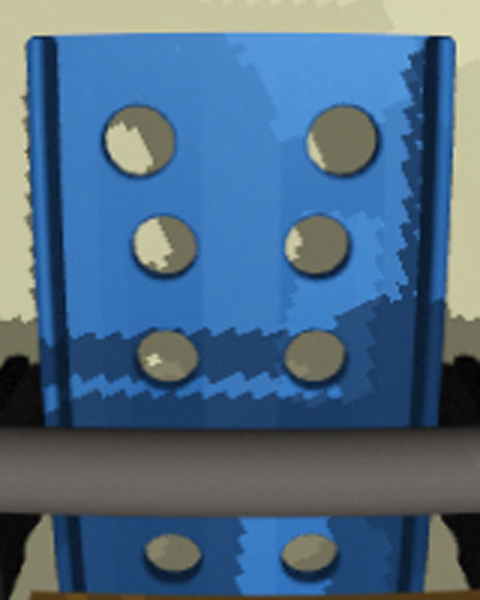

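Call:
send_rows(deltas=[[0.6,[0,0,-3],0],[0.6,[0,0,-5],0],[0.6,[0,0,-5],0],[0.6,[0,0,-3],0],[0.6,[2,-0.74,0],0],[0.6,[3.5,-1.3,0],0],[0.6,[4.5,-1.7,0],0],[0.6,[4.5,-1.7,0],0],[0.6,[4.5,-1.7,0],0],[0.6,[4.5,-1.7,0],0]])

```text
time: 5.75
tcp_pos: [0.4394, -0.0375, 0.1988]
eef_rot: [0.846, 0.534, -0.001, -0.002]
force: [-0.1, -0.1, -0.5]
finger_gap: 0.754
```

Call:
send_rows(deltas=[[0.6,[3.5,-1.3,0],0],[0.6,[2.3,-0.86,0],0],[0.6,[1.16,-0.42,0],0],[0.6,[0,0,0],-7],[0.6,[0,0,0],-7],[0.6,[0,0,0],-6.9],[0.6,[0,0,0],0],[0.6,[0,0,0],0]])

```text
time: 6.75
tcp_pos: [0.4474, 0.0336, 0.2007]
eef_rot: [0.736, 0.677, -0.0, -0.0]
force: [0.5, 0.6, -0.5]
finger_gap: 0.756
```

```bash
python3 - <<'E'
from h import *
import pickle
np.set_printoptions(precision=4,suppress=True)
s,c=pic('wrist','w3.png'); pickle.dump((s,c),open('w3.pkl','wb'))
print(s['tcp_pos'],s['eef_rot'],s['force'],s['time'])
E
```

```text
[0.4474 0.0336 0.2007] [ 0.7359  0.6771 -0.0004 -0.0004] [ 0.4693  0.5847 -0.4894] 6.75
```

View pics/w3.png

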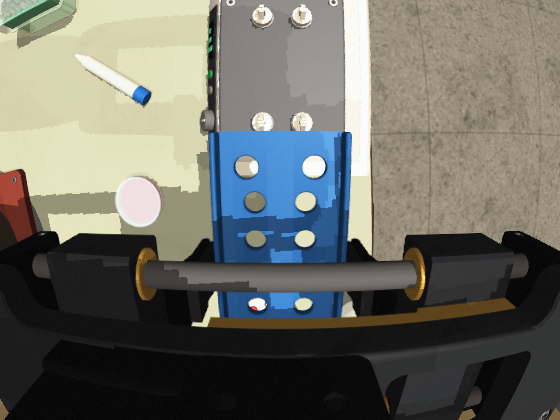

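```bash
python3 - <<'E'
import cv2
i=cv2.imread('pics/w3.png')
cv2.imwrite('pics/w3z.png',cv2.resize(i[0:140,205:360],None,fx=5,fy=4.2857*1.1667,interpolation=2)[:600])
cv2.imwrite('pics/w3y.png',cv2.resize(i[0:140,230:340],None,fx=4,fy=4,interpolation=2))
E
```

```text
(no output)
```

View pics/w3y.png

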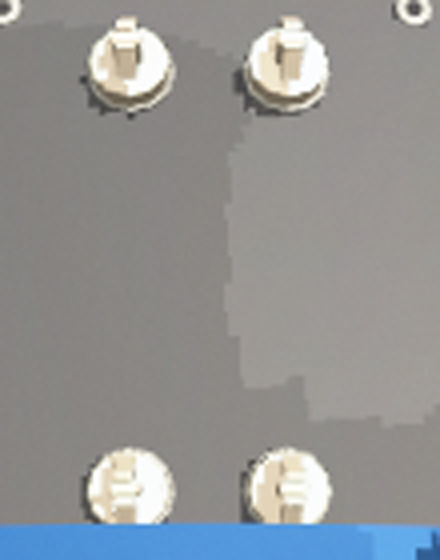

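```bash
python3 - <<'E'
from h import *
import pickle
np.set_printoptions(precision=4,suppress=True)
s,c=pickle.load(open('w3.pkl','rb'))
Rm=R.from_quat(s['eef_rot']).as_matrix()
f=lambda p:(np.array(p)+.5)/4-.5+[230,0]
def rep(P):
    m=P.mean(0); d=P[0]-P[2]+P[1]-P[3]
    print(P[:,:2].tolist()); print(m, 'yaw',np.degrees(np.arctan2(d[1],d[0])),np.linalg.norm(P[0]-P[2]),np.linalg.norm(P[0]-P[1]),'tool',(m-s['tcp_pos'])@Rm)
rep(wray(s,c,f([(130.5,61),(288,61),(131,490),(288.5,490)]),.072))
rep(wray(s,c,f([(125,23),(291,22),(125,490),(291,490)]),.088))
print('tool yaw',np.degrees(np.arctan2(Rm[1,0],Rm[0,0])))
E
```

```text
[[0.4457850869275703, 0.20479528341180708], [0.47929558161327157, 0.20209256919372642], [0.4382590762784926, 0.10941968813342376], [0.4712597925550033, 0.10673630323819684]]
[0.4586 0.1558 0.072 ] yaw 85.33557313449656 0.09567207017199955 0.03361930871129013 tool [0.1227 0.0012 0.1287]
[[0.4457415717792985, 0.20765294147710628], [0.4792143184183179, 0.20517576312680852], [0.4379265406324307, 0.10903966049565322], [0.47069889477740495, 0.10636671431877034]]
[0.4584 0.1571 0.088 ] yaw 85.27135146821169 0.09892246407036939 0.033564284293563715 tool [0.124  0.0008 0.1127]
tool yaw 85.23205904555506
```

Call:
send_rows(deltas=[[0.6,[3,0.15,0],0],[0.6,[4,0,0],0],[0.6,[3,0,0],0],[0.6,[1.5,0,0],0],[0.6,[0.6,0,2],0],[0.6,[0,0,3],0],[0.6,[0,0,2],0],[0.6,[0,0,1.5],0],[0.6,[0,0,0],0],[0.6,[0,0,0],0]])

```text
time: 8.05
tcp_pos: [0.4598, 0.1541, 0.1172]
eef_rot: [0.735, 0.678, 0.001, 0.0]
force: [1.2, 0.2, -1.1]
finger_gap: 0.756
```

```bash
python3 - <<'E'
from h import *
import pickle
np.set_printoptions(precision=4,suppress=True)
s,c=pic('wrist','w4.png'); pickle.dump((s,c),open('w4.pkl','wb'))
s,c2=pic('side','s4.png');cv2.imwrite('pics/s4z.png',cv2.resize(c2['color'][130:240,200:340,::-1],None,fx=5,fy=5,interpolation=2))
print(s['tcp_pos'],s['eef_rot'],s['force'],s['ft_torque'],s['time'])
g=c['color'][120:320,200:360,::-1]
cv2.imwrite('pics/w4z.png',cv2.resize(g,None,fx=3,fy=3,interpolation=2))
E
```

```text
[0.46   0.1542 0.1174] [0.7351 0.678  0.0008 0.0005] [-0.3072  0.8387 -1.2677] [ 0.0069 -0.0529 -0.008 ] 8.1
```

View pics/w4z.png

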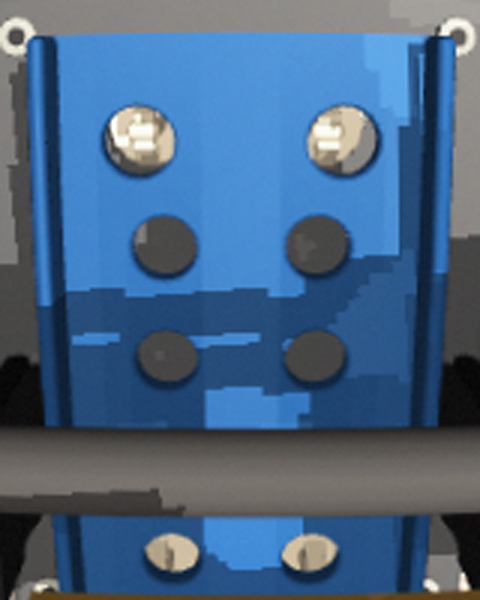

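View pics/s4z.png

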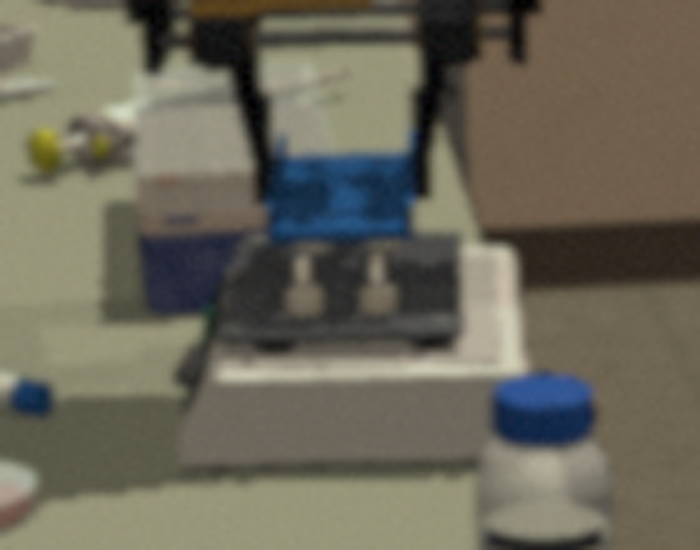

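```bash
python3 - <<'E'
from h import *
i=cv2.imread('pics/w4.png')
cv2.imwrite('pics/w4y.png',cv2.resize(i[150:184,230:330],None,fx=8,fy=8,interpolation=cv2.INTER_LANCZOS4))
E
```

```text
(no output)
```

View pics/w4y.png

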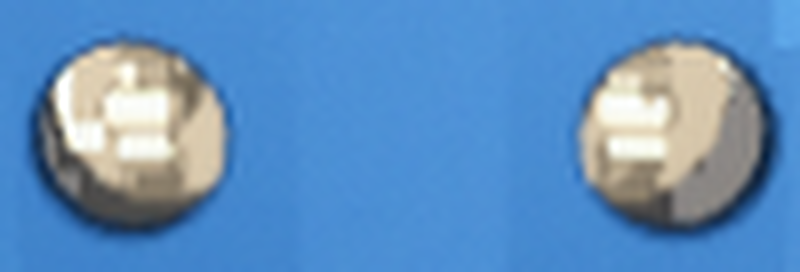

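```bash
python3 - <<'E'
from h import *
import pickle
np.set_printoptions(precision=4,suppress=True)
s,c=pickle.load(open('w4.pkl','rb'))
Rm=R.from_quat(s['eef_rot']).as_matrix()
f=lambda p:(np.array(p)+.5)/8-.5+[230,150]
def m(p,z): return (wray(s,c,f(p),z)-s['tcp_pos'])@Rm
print('holes',m([(131,135),(676,136)],s['tcp_pos'][2]-.0115))
for y in (105,127,148): print('tip',y,m([(140,y),(635,y)],.088),(wray(s,c,f([(140,y),(635,y)]),.088)).mean(0))
print(Rm)
E
```

```text
holes [[ 0.05   -0.0172  0.0115]
 [ 0.05    0.0164  0.0115]]
tip 105 [[ 0.0501 -0.0184  0.0292]
 [ 0.0501  0.0154  0.0292]] [0.4625 0.2042 0.088 ]
tip 127 [[ 0.0486 -0.0184  0.0292]
 [ 0.0486  0.0155  0.0292]] [0.4623 0.2026 0.088 ]
tip 148 [[ 0.0471 -0.0184  0.0292]
 [ 0.0471  0.0155  0.0292]] [0.4622 0.2012 0.088 ]
[[ 0.0808  0.9967  0.0013]
 [ 0.9967 -0.0808  0.0001]
 [ 0.0002  0.0013 -1.    ]]
```

Call:
send_rows(deltas=[[0.6,[-0.07,-0.11,0.5],0],[0.6,[0,0,0.5],0],[0.6,[0,0,0],0],[0.6,[0,0,0],0]])

```text
time: 8.65
tcp_pos: [0.4579, 0.1536, 0.1063]
eef_rot: [0.735, 0.678, -0.0, -0.0]
force: [0.1, -0.1, -1.5]
finger_gap: 0.754
```

Call:
send_rows(deltas=[[0.6,[0,0,0.1],0],[0.6,[0,0,0.1],0],[0.6,[0,0,0.1],0],[0.6,[0,0,0],0]])

```text
time: 9.15
tcp_pos: [0.4579, 0.1535, 0.1032]
eef_rot: [0.735, 0.678, -0.0, -0.0]
force: [-0.4, -0.1, -1.4]
finger_gap: 0.756
```

Call:
send_rows(deltas=[[0.6,[0,0,0.1],0],[0.6,[0,0,0],0]])

```text
time: 9.4
tcp_pos: [0.4579, 0.1535, 0.1023]
eef_rot: [0.735, 0.678, -0.0, -0.0]
force: [-1.0, -0.4, -1.8]
finger_gap: 0.755
```

Call:
send_rows(deltas=[[0.6,[0,0,0.1],0],[0.6,[0,0,0],0]])

```text
time: 9.65
tcp_pos: [0.4579, 0.1536, 0.1013]
eef_rot: [0.735, 0.678, -0.0, -0.0]
force: [0.4, -0.1, -1.8]
finger_gap: 0.76
```

Call:
send_rows(deltas=[[0.6,[0,0,0.1],0],[0.6,[0,0,0],0]])

```text
time: 9.9
tcp_pos: [0.458, 0.1536, 0.1003]
eef_rot: [0.735, 0.678, 0.0, -0.0]
force: [0.2, -0.5, -0.9]
finger_gap: 0.752
```

Call:
send_rows(deltas=[[0.6,[0,0,0.1],0],[0.6,[0,0,0],0]])

```text
time: 10.15
tcp_pos: [0.4581, 0.1537, 0.0994]
eef_rot: [0.735, 0.678, 0.0, 0.0]
force: [0.4, 0.8, -0.3]
finger_gap: 0.754
```

```bash
python3 - <<'E'
from h import *
import pickle
np.set_printoptions(precision=4,suppress=True)
s,c=pic('wrist','w5.png'); pickle.dump((s,c),open('w5.pkl','wb'))
s,c2=pic('side','s5.png');a=cv2.resize(c2['color'][140:230,220:310,::-1],None,fx=6,fy=6,interpolation=2)[:540]
print(s['tcp_pos'],s['eef_rot'],s['force'],s['ft_torque'],s['time'])
b=cv2.resize(c['color'][120:320,210:350,::-1],None,fx=1.8,fy=2.7,interpolation=2)
cv2.imwrite('pics/c5.png',np.hstack([a,b]))
E
```

```text
[0.4581 0.1537 0.0994] [0.735  0.678  0.0002 0.0001] [ 0.4548 -0.0206 -1.634 ] [ 0.123  -0.2597 -0.0102] 10.2
```

View pics/c5.png

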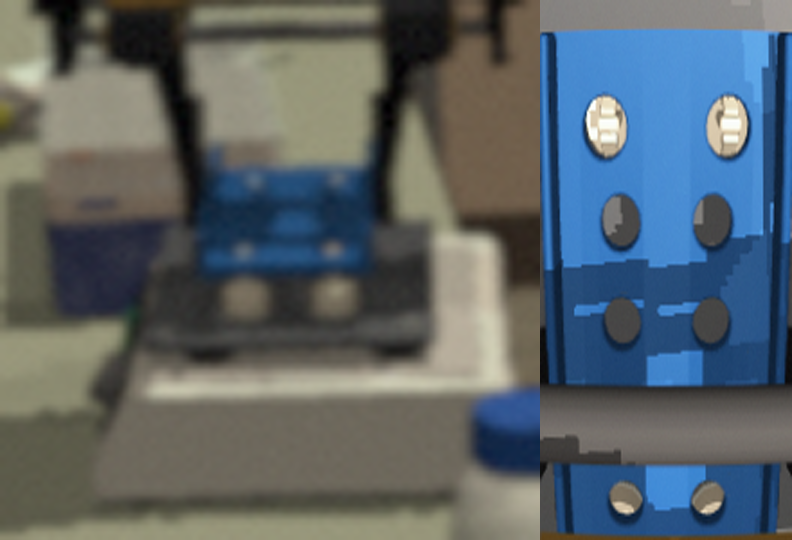

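Call:
send_rows(deltas=[[0.6,[0,0,0],0],[0.6,[0,0,0.1],0],[0.6,[0,0,0],0]], force=50)

```text
time: 10.62
tcp_pos: [0.4583, 0.1538, 0.0985]
eef_rot: [0.735, 0.678, 0.0, 0.0]
force: [0.6, 1.5, 1.0]
finger_gap: 0.752
```

Call:
send_rows(deltas=[[0.6,[0,0,0.1],0],[0.6,[0,0,0],0]])

```text
time: 10.88
tcp_pos: [0.4584, 0.1538, 0.0977]
eef_rot: [0.735, 0.678, 0.001, 0.0]
force: [0.6, 2.4, 2.8]
finger_gap: 0.754
```

Call:
send_rows(deltas=[[0.6,[0,0,0.1],0],[0.6,[0,0,0],0]])

```text
time: 11.12
tcp_pos: [0.4586, 0.1538, 0.097]
eef_rot: [0.735, 0.678, 0.001, 0.0]
force: [0.6, 1.9, 5.3]
finger_gap: 0.751
```

Call:
send_rows(deltas=[[0.6,[0,0,0.1],0],[0.6,[0,0,0],0]])

```text
time: 11.38
tcp_pos: [0.4587, 0.1538, 0.0965]
eef_rot: [0.735, 0.678, 0.001, 0.0]
force: [-0.5, 2.5, 9.9]
finger_gap: 0.749
```

```bash
python3 - <<'E'
from h import *
np.set_printoptions(precision=4,suppress=True)
s=get_state(); print(s['tcp_pos'],s['eef_rot'],s['force'],s['ft_torque']); print(R.from_quat(s['eef_rot']).as_matrix())
E
```

```text
[0.4587 0.1538 0.0965] [0.735  0.678  0.0007 0.0003] [-0.4536  2.4889  9.9085] [ 0.4181  0.0295 -0.1058]
[[ 0.0805  0.9968  0.0015]
 [ 0.9968 -0.0805  0.0005]
 [ 0.0007  0.0015 -1.    ]]
```

Call:
send_rows(deltas=[[0.6,[0.05,0,0],0],[0.6,[0,0,0],0],[0.6,[0,0,0],0]])

```text
time: 11.75
tcp_pos: [0.4587, 0.154, 0.0965]
eef_rot: [0.735, 0.678, 0.001, 0.001]
force: [-0.8, 0.2, 10.3]
finger_gap: 0.751
```

```bash
python3 - <<'E'
from h import *
np.set_printoptions(precision=4,suppress=True)
s=get_state(); print(s['tcp_pos'],s['eef_rot'],s['force'],s['ft_torque'])
E
```

```text
[0.4587 0.154  0.0965] [0.735  0.6781 0.0005 0.0005] [-0.8274  0.229  10.2877] [ 0.1595  0.1017 -0.0788]
```

Call:
send_rows(deltas=[[0.6,[0,0,0.1],0],[0.6,[0,0,0],0]])

```text
time: 12.0
tcp_pos: [0.459, 0.1541, 0.0959]
eef_rot: [0.735, 0.678, 0.001, 0.001]
force: [-2.1, 1.0, 12.5]
finger_gap: 0.751
```

Call:
send_rows(deltas=[[0.6,[0,0,0.1],0],[0.6,[0,0,0],0]])

```text
time: 12.25
tcp_pos: [0.4591, 0.1541, 0.095]
eef_rot: [0.735, 0.678, 0.001, 0.001]
force: [-1.7, -0.7, 11.8]
finger_gap: 0.755
```

```bash
python3 - <<'E'
from h import *
np.set_printoptions(precision=4,suppress=True)
s=get_state(); print(s['tcp_pos'],s['eef_rot'],s['force'],s['ft_torque'])
E
```

```text
[0.4591 0.1541 0.095 ] [0.735  0.6781 0.0008 0.0007] [-1.7391 -0.6948 11.7857] [0.3471 0.1471 0.0456]
```

Call:
send_rows(deltas=[[0.6,[0,0,0.1],0],[0.6,[0,0,0],0]])

```text
time: 12.5
tcp_pos: [0.459, 0.154, 0.0933]
eef_rot: [0.735, 0.678, 0.001, 0.001]
force: [1.3, 1.9, 5.9]
finger_gap: 0.755
```

Call:
send_rows(deltas=[[0.6,[0,0,0.1],0],[0.6,[0,0,0],0]])

```text
time: 12.75
tcp_pos: [0.4589, 0.154, 0.0922]
eef_rot: [0.735, 0.678, 0.001, 0.001]
force: [0.2, 1.3, 6.4]
finger_gap: 0.754
```

```bash
python3 - <<'E'
from h import *
import pickle
np.set_printoptions(precision=4,suppress=True)
s,c=pic('wrist','w6.png'); pickle.dump((s,c),open('w6.pkl','wb'))
s,c2=pic('side','s6.png');a=cv2.resize(c2['color'][140:230,220:310,::-1],None,fx=6,fy=6,interpolation=2)[:540]
print(s['tcp_pos'],s['eef_rot'],s['force'],s['ft_torque'],s['time'])
b=cv2.resize(c['color'][120:320,210:350,::-1],None,fx=1.8,fy=2.7,interpolation=2)
cv2.imwrite('pics/c6.png',np.hstack([a,b]))
E
```

```text
[0.4589 0.154  0.0923] [0.735  0.678  0.0007 0.0007] [0.228  1.311  6.4059] [ 0.251  -0.2584 -0.0392] 12.8
```

View pics/c6.png

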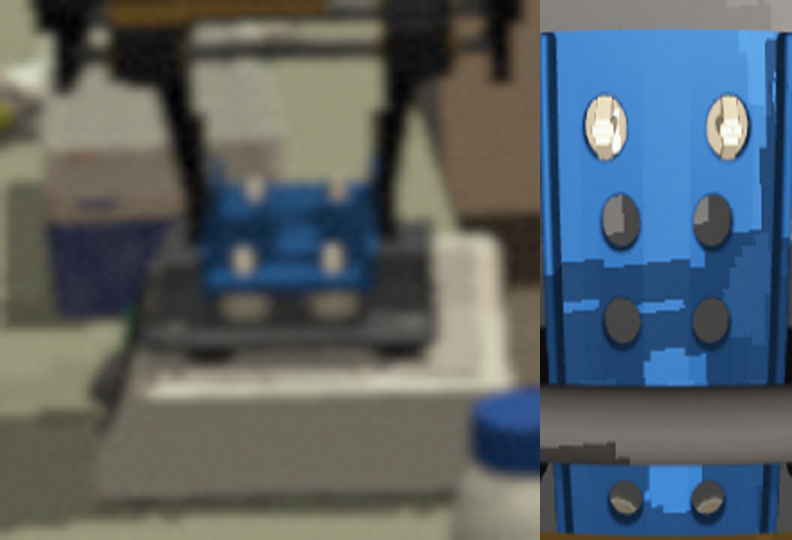

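Call:
send_rows(deltas=[[0.6,[0,0,0.1],0],[0.6,[0,0,0],0]])

```text
time: 13.1
tcp_pos: [0.4589, 0.154, 0.0913]
eef_rot: [0.735, 0.678, 0.001, 0.001]
force: [0.6, 1.1, 7.0]
finger_gap: 0.75
```

Call:
send_rows(deltas=[[0.6,[0,0,0.1],0],[0.6,[0,0,0],0]])

```text
time: 13.35
tcp_pos: [0.4571, 0.1536, 0.0887]
eef_rot: [0.735, 0.678, -0.001, -0.0]
force: [-0.9, 0.3, -0.8]
finger_gap: 0.749
```

Call:
send_rows(deltas=[[0.6,[0,0,0.1],0],[0.6,[0,0,0],0]])

```text
time: 13.6
tcp_pos: [0.4572, 0.1536, 0.0884]
eef_rot: [0.735, 0.678, -0.001, -0.0]
force: [-3.8, -1.1, 7.2]
finger_gap: 0.749
```

```bash
python3 - <<'E'
from h import *
np.set_printoptions(precision=4,suppress=True)
s=get_state(); print(s['tcp_pos'],s['eef_rot'],s['force'],s['ft_torque'])
E
```

```text
[0.4572 0.1536 0.0884] [ 0.7349  0.6781 -0.0011 -0.0003] [-3.7529 -1.1491  7.1531] [-0.2162  0.3955 -0.0232]
```

Call:
send_rows(deltas=[[0.6,[0,0,0.1],0],[0.6,[0,0,0],0]])

```text
time: 13.85
tcp_pos: [0.4572, 0.1536, 0.0883]
eef_rot: [0.735, 0.678, -0.001, -0.0]
force: [-8.5, -0.8, 14.2]
finger_gap: 0.749
```

```bash
python3 - <<'E'
from h import *
import pickle
np.set_printoptions(precision=4,suppress=True)
s,c=pic('wrist','w7.png'); pickle.dump((s,c),open('w7.pkl','wb'))
s,c2=pic('side','s7.png');a=cv2.resize(c2['color'][140:230,220:310,::-1],None,fx=6,fy=6,interpolation=2)[:540]
print(s['tcp_pos'],s['eef_rot'],s['force'],s['ft_torque'],s['time'])
b=cv2.resize(c['color'][120:320,210:350,::-1],None,fx=1.8,fy=2.7,interpolation=2)
cv2.imwrite('pics/c7.png',np.hstack([a,b]))
E
```

```text
[0.4573 0.1536 0.0883] [ 0.7349  0.6782 -0.0012 -0.0003] [-6.8459 -1.5381 14.4132] [-0.3991  1.084   0.0415] 13.9
```

View pics/c7.png

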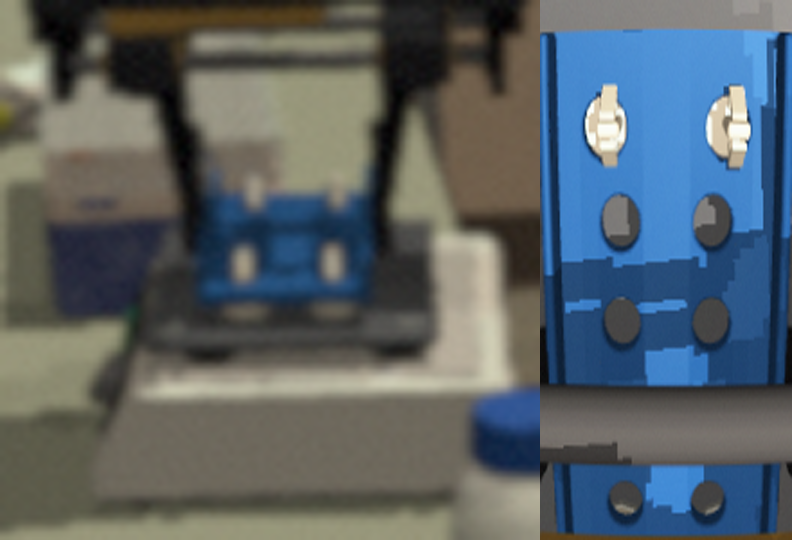

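Call:
send_rows(deltas=[[0.6,[0,0,-0.12],0],[1,[0,0,0],0],[1,[0,0,0],0],[1,[0,0,0],0],[1,[0,0,0],0],[1,[0,0,-2],0],[1,[0,0,-4],0],[1,[0,0,-4],0],[1,[0,0,0],0]])

```text
time: 15.08
tcp_pos: [0.4606, 0.1545, 0.1924]
eef_rot: [0.735, 0.678, 0.003, 0.002]
force: [0.2, -0.2, -0.0]
finger_gap: 0.998
```

Call:
send_rows(deltas=[[1,[-3,0,-2],0],[1,[-5,0,0],0],[1,[-4,0,0],0],[1,[-2,0,0],0],[1,[0,0,0],0],[1,[0,0,0],0]])

```text
time: 15.82
tcp_pos: [0.4465, 0.015, 0.208]
eef_rot: [0.735, 0.678, -0.0, -0.001]
force: [-0.5, 0.0, 0.5]
finger_gap: 1.004
```

```bash
python3 - <<'E'
from h import *
import pickle
np.set_printoptions(precision=4,suppress=True)
s,c=pic('wrist','w8.png'); pickle.dump((s,c),open('w8.pkl','wb'))
print(s['tcp_pos'],s['force'],s['time'],s['finger_gap'])
s,c2=pic('side','s8.png');cv2.imwrite('pics/s8z.png',cv2.resize(c2['color'][150:230,225:315,::-1],None,fx=8,fy=7.5,interpolation=2))
s,c2=pic('top','t8.png')
E
```

```text
[0.4465 0.015  0.208 ] [-0.497   0.0058  0.4936] 15.825 1.0037091674172387
```

View pics/w8.png

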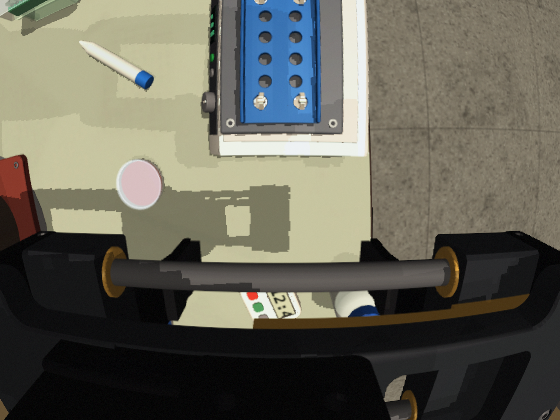

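View pics/s8z.png

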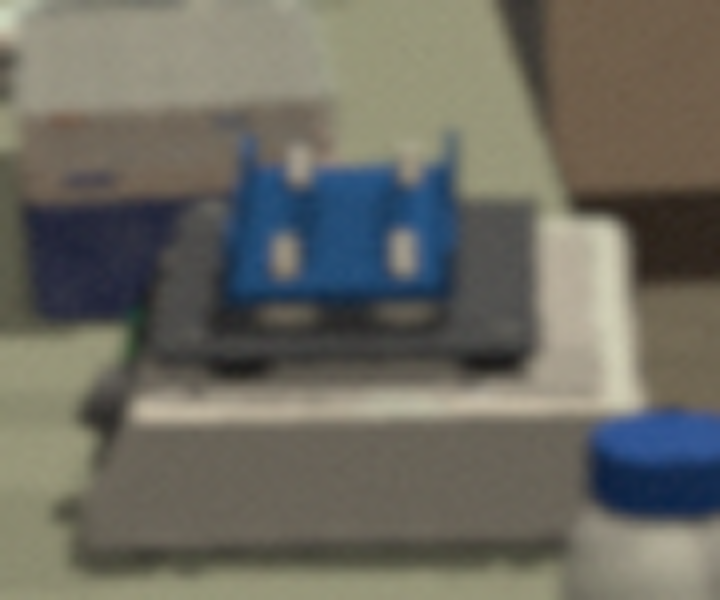

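```bash
python3 - <<'E'
from h import *
i=cv2.imread('pics/w8.png')
cv2.imwrite('pics/w8z.png',cv2.resize(i[0:140,200:350],None,fx=4,fy=4,interpolation=2))
i=cv2.imread('pics/t8.png')
cv2.imwrite('pics/t8z.png',cv2.resize(i[175:270,105:305],None,fx=4,fy=4,interpolation=2))
E
```

```text
(no output)
```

View pics/w8z.png

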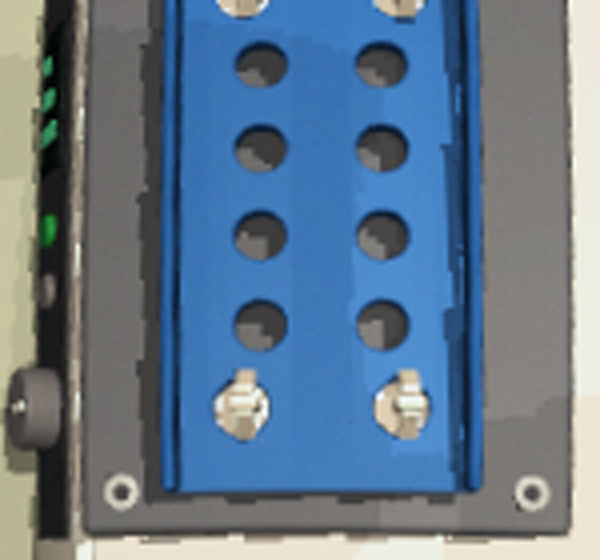

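View pics/t8z.png

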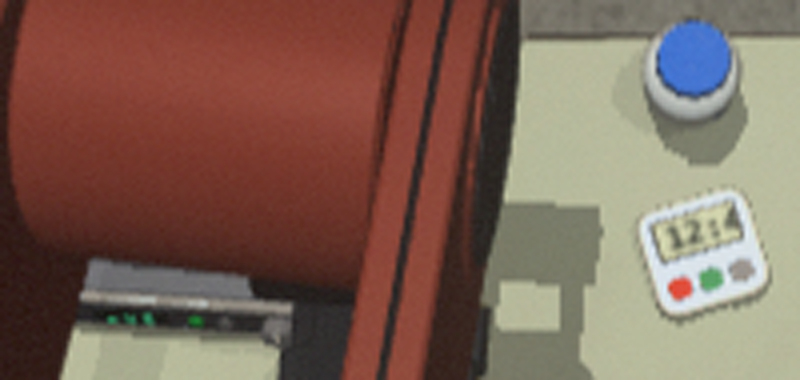

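Call:
send_rows(deltas=[[0,[3,0,0],0],[0,[4,0,0],0],[0,[3,0,0],0],[0,[1.3,0,0],0],[0,[0,0,3],0],[0,[0,0,4],0],[0,[0,0,3],0],[0,[0,0,1],0],[0,[0,0,0],0],[0,[0,0,0],0]])

```text
time: 17.23
tcp_pos: [0.4571, 0.1272, 0.1]
eef_rot: [0.735, 0.678, 0.001, 0.001]
force: [-0.3, 0.0, -0.8]
finger_gap: 0.016
```

Call:
send_rows(deltas=[[0,[0,0,0.2],0],[0,[0,0,0.1],0],[0,[0,0,0.1],0],[0,[0,0,0],0]])

```text
time: 17.73
tcp_pos: [0.4557, 0.1271, 0.0945]
eef_rot: [0.735, 0.678, -0.0, -0.0]
force: [0.5, 0.4, -0.6]
finger_gap: 0.005
```

Call:
send_rows(deltas=[[0,[0,0,0.1],0],[0,[0,0,0.1],0],[0,[0,0,0],0]])

```text
time: 18.1
tcp_pos: [0.4557, 0.1271, 0.0924]
eef_rot: [0.735, 0.678, -0.0, -0.0]
force: [0.6, -0.0, 0.2]
finger_gap: 0.005
```

Call:
send_rows(deltas=[[0,[0,0,0.1],0],[0,[0,0,0],0]])

```text
time: 18.35
tcp_pos: [0.4557, 0.1271, 0.0914]
eef_rot: [0.735, 0.678, -0.0, -0.0]
force: [0.4, -0.2, 0.0]
finger_gap: 0.005
```

Call:
send_rows(deltas=[[0,[0,0,0.1],0],[0,[0,0,0],0]])

```text
time: 18.6
tcp_pos: [0.4559, 0.1271, 0.0912]
eef_rot: [0.735, 0.678, -0.0, -0.0]
force: [-4.5, -0.1, 5.8]
finger_gap: 0.003
```

Call:
send_rows(deltas=[[0,[0,0,0.1],0],[0,[0,0,0],0]])

```text
time: 18.85
tcp_pos: [0.456, 0.1271, 0.0911]
eef_rot: [0.735, 0.678, -0.0, 0.0]
force: [-6.0, -0.8, 14.1]
finger_gap: 0.008
```

Call:
send_rows(deltas=[[0,[0,0,-1.2],0],[0,[0,0,-2],0],[0,[3,0,0],0],[0,[2.4,0,0],0],[0,[0,0,2],0],[0,[0,0,0.8],0],[0,[0,0,0],0],[0,[0,0,0.1],0],[0,[0,0,0],0]])

```text
time: 19.98
tcp_pos: [0.4606, 0.1808, 0.0931]
eef_rot: [0.735, 0.678, 0.0, 0.0]
force: [-0.6, 0.6, 0.7]
finger_gap: 0.004
```

Call:
send_rows(deltas=[[0,[0,0,0.1],0],[0,[0,0,0],0]])

```text
time: 20.23
tcp_pos: [0.4602, 0.1809, 0.0916]
eef_rot: [0.735, 0.678, 0.0, 0.0]
force: [-0.3, -0.3, -0.2]
finger_gap: 0.009
```

Call:
send_rows(deltas=[[0,[0,0,0.1],0],[0,[0,0,0],0]])

```text
time: 20.48
tcp_pos: [0.4604, 0.181, 0.0913]
eef_rot: [0.735, 0.678, 0.0, 0.0]
force: [-2.9, -1.7, 6.2]
finger_gap: 0.009
```

Call:
send_rows(deltas=[[0,[0,0,0.1],0],[0,[0,0,0],0]])

```text
time: 20.72
tcp_pos: [0.4605, 0.1811, 0.0912]
eef_rot: [0.735, 0.678, 0.0, 0.0]
force: [-5.9, -0.9, 11.9]
finger_gap: 0.005
```

Call:
send_rows(deltas=[[0,[0,0,-2],0],[0,[0,0,-5],0],[0,[0,0,-5],0],[0,[-3,0,-2],0],[0,[-6,0,0],0],[0,[-6,0,0],0],[0,[-6,0,0],0],[0,[-4,0,0],0],[0,[-2,0,0],0],[0,[0,0,0],0]])

```text
time: 21.98
tcp_pos: [0.4382, -0.0893, 0.2295]
eef_rot: [0.736, 0.677, -0.0, -0.0]
force: [0.5, 1.1, -0.7]
finger_gap: 0.004
```

```bash
python3 - <<'E'
from h import *
s,c=pic('wrist','w9.png')
print(s['tcp_pos'],s['force'],s['time'],s['finger_gap'])
s,c1=pic('top','t9.png')
s,c2=pic('side','s9.png')
a=cv2.resize(c2['color'][150:280,225:355,::-1],(400,400),interpolation=2)
b=cv2.resize(c1['color'][170:270,105:305,::-1],(800,400)[:1]+(400,),interpolation=2)[:, :400]
cv2.imwrite('pics/c9.png',np.hstack([a,b]))
E
```

```text
[ 0.43824433 -0.08927709  0.22951636] [ 0.54664325  1.05974242 -0.6526553 ] 21.975 0.004292845626196251
```

View pics/c9.png

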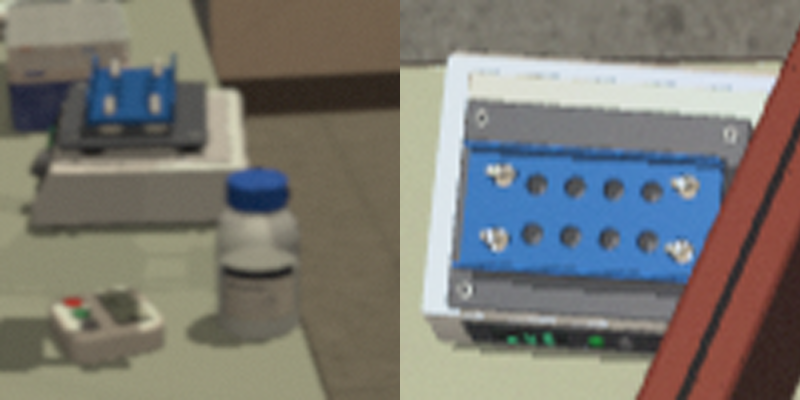

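View pics/w9.png

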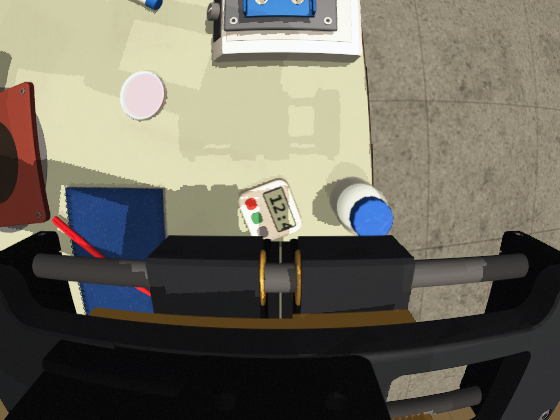

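```bash
python3 -c "
from rig import *
print(job_done())"
```

```text
the job is handed in; nothing more can be done
None
```

The tube plate is on the shaker with all four posts through its corner holes, and I handed the job in at about 22 s of the 72 s allowed. No verdict was reported.

- **Fitting:** I gripped the plate by its flanges and lined it up by sighting the posts through the corner holes. I then pressed it down in 1 mm steps. The wrist force stayed at about 14 N or less in every reading; I did not measure the force between plate and shaker directly.
- **Flatness:** After letting go, I pressed each end with closed fingers, up to 14 N at one end and 12 N at the other. Both ends stopped solidly at the same height, which puts the underside at about 72.3 mm against the 72 mm target. I did not press-test the plate left to right across its width.
- **Final views:** The last top and side pictures show all four post heads standing through the plate and the plate lying flat. The bottle and the timer look to be where they started, and the arm is clear of everything.
- **Sideways shift:** The plate moved about 2 mm across its width when it clicked home, so the posts sit slightly off-centre in the holes. That is within the allowed clearance.

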